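# Post the used printing block through the flap of the returns box

## Task

The red-faced printing block lying on the bamboo deck has been used: push it with your fingertips along the deck and in through the orange gravity flap, following it under the flap until it drops off the inner ledge into the returns box, then draw your fingers back out so that the flap swings fully shut. Only push the block, never lift it off the deck, and leave everything else on the deck and table where it stands.

Things in the scene. Friction and masses are not known exactly. Their poses are not given: they have to be found in the camera images.
- returns_box: Wooden returns box with a clear roof, fixed; a level bamboo deck leads to its mouth. Origin on the table under the middle of the mouth, in the mouth's plane; x points level into the box (the way to push), y left, z up. Deck top 70 mm above the table, y -100 to 100, x -210 to +55 mm. Box 170 mm wide (y), x 0 to 185 mm, 137 mm high over its roof. Position and heading vary.
- mouth (a point): Middle of the mouth's sill, on the deck's top in the plane of the mouth; axes as the box's. The mouth is 90 mm wide and 55 mm high, with a lintel 12 mm deep (x) above it, and is closed by the flap. Fingers that follow the block in must lean about 30 to 40 degrees, tips ahead, to pass under the lintel.
- ledge (a point): Middle of the inner edge of the deck, 55 mm inside the mouth, at deck height; axes as the box's. Here the deck ends: the block tips off and drops once its middle is past this edge. Beyond lies the bin, 124 mm long, 158 mm wide, its floor 64 mm below the deck's top.
- flap (a joint): Angle of the orange flap (rad): 0 hanging shut, up to 1.35 as its lower edge swings up into the box; it opens only inwards. 86 mm wide, 52 mm high, 5 mm thick, 80 g, hinged along the top of the mouth, 55 mm above the deck. The block's nose opens it with a push under 1 N (about 1.1 rad as the block passes); it falls shut by itself when nothing holds it up.
- print_block: The used printing block, loose on the deck: a wooden slab 90 mm long (its x), 60 mm wide (its y), 30 mm high, with a red top bearing a white rosette, about 150 g. Origin at the middle of its underside, z up. It starts before the mouth, lying roughly lengthwise to it but off to one side and askew. It slides with ordinary wood friction.
- ink_dish: Small round grey-green ink dish, 40 mm across, 18 mm high, loose on the deck beside the mouth, left or right, about 75 mm from the middle line. Origin at the middle of its underside. Leave it alone.
- seal_stone: White stone seal with a round head, 24 x 24 mm, 50 mm high, loose on the deck at the other side of the mouth. Origin at the middle of its underside. Leave it alone.
- spare_block: Clean spare printing block with a blue top, 90 x 60 x 30 mm, on the table. Origin at the middle of its underside. Leave it alone.
- water_bowl: Grey-green bowl, 100 mm across, 45 mm high, on the table. Leave it alone.
- ink_bottle: Amber ink jar with black cap, 52 mm across, 85 mm high, standing on the table. Leave it alone.
- brush: A brush lying on the table. Leave it alone.
- brush_pot: Blue ceramic pot, 72 mm across, 100 mm high, with brushes standing up to about 205 mm. Leave it alone.

How it is judged:
By the outcome, as a careful person would: the job done as asked, in the order asked, and still so for the second after the job is handed in, with the robot touching nothing.
It also fails if it takes over 72 s, if anything falls off the work surface, if the arm or the gripper's body presses on something with over 40 N, if the wrist force passes 120 N, or if a joint passes its speed limit or range.

## Robot

A 6-joint arm with a two-finger parallel gripper is mounted at the origin on the work surface. World frame = base frame: x ahead of the robot, y to its left, z up, the work surface at z = 0. Lengths are in m, angles in rad, forces in N, time in s.
With the tool pointing down it reaches from about 0.375 to 0.925 m from the base axis. Payload 5.7 kg.
Tool frame: the origin (TCP) lies on the centre line of the jaws, within the pads' length; the fingertips stand tcp_to_tips ahead of it and the grasp point (between the pads) is the TCP (tcp_to_tips is the distance from the TCP to the fingertips, in m); y points along the fingers, x is the direction in which the jaws open and shut, and the axes are right-handed (so a half turn about y gives the same grasp; the last joint's range is limited). The gripper opens to 88 mm and grips with 3 to 60 N. Pads are 20 mm wide; open, the fingers measure 115 mm over their backs; the gripper's body (75 mm by 178 mm) begins 61 mm behind the grasp point.
Start: joints at [-1.333, 0.359, 1.51, -0, 1.272, -0.115], TCP at [0.207, -0.563, 0.242] pointing down, gripper open.
Joint ranges: [-2.97, 2.97], [-1.01, 2.36], [0.21, 2.38], [-0.96, 4.11], [0.2, 2.71], [-2.98, 2.98]. Speed limits (rad/s): [2.39, 2.39, 3.14, 3.14, 3.14, 3.14].

## Interface

Orientations are given as a rotation vector (axis times angle).
In Python, from workcell import observe, camera, sign_off, look_for, outline_of, tcp_to_tips gives the robot as it stands.
- The arm moves only by the shell command python3 -m handwheel 'ROWS'. ROWS is a JSON object of lists of equal length, an entry for each row: "gripper": the opening, from -1 (shut) to 1 (fully open), so that 0 is half open; "dp": the shift along the world's x, y, z in units of 0.1 m (1.0 is 0.1 m), a list of three; "twist": the turn, a rotation vector about the world's x, y, z in units of 90 degrees (1.0 is 90 degrees), a list of three. In form: {"gripper": [gripper, ...], "dp": [[tx, ty, tz], ...], "twist": [[wx, wy, wz], ...]}. A call has 1 to 8 rows; each row is the pose to reach, as a shift and turn from the pose measured when the call began; what a row does not reach only later rows make up. A row lasts 1/12 s, in which the tool goes at most 41.7 mm and 7.16 degrees, less where a joint would pass 70% of its speed; a pose out of reach is approached as far as the arm can. A call with a number of a shift or a turn outside -1 to 1 is refused whole. A call with a gripper value outside its range is refused whole. The fingers move at their own pace and stop on an object; the grip force is fixed at half the most. Time passes only in rows, so rows that repeat a pose let the fingers close. It gives the time, the measured TCP pose, the force and the opening at its end, in the units of the state.
- observe(): the state, without advancing time (a new reading comes with each control period).
- camera(name): name is "side" or "top"; returns a dict with "pixels" (480x640x3 uint8, red, green, blue), "z_map" (480x640 float32, m along the optical axis (not along the pixel's ray), 0 where there is no reading), "fovy" (degrees; the focal length in pixels is half the picture's height over the tangent of half this angle, whatever the lens; pixels are square), "cx", "cy" (the principal point, pixels), "world_to_cam" (4x4, takes a point from world to camera coordinates). Camera axes: x right, y down, z forward; pixel columns grow to the right and rows downward; lengths in m; the calibration is good to about 2 mm. A picture is of the moment at which its call begins.
- sign_off(): hands the job in, once; it reports no verdict.
Trained networks look in the newest picture that a camera, given by its name, has taken for a name from the list of things; names that differ only in an ending like _2 or _b are one class to them, and where a whole thing is asked for, a point or a joint stands for the part that bears it (a point fixed in the world has none). Each returns a list of dicts, best first, with "confidence" (0 to 1); they miss things now and then, are a little off and sometimes report something else, mostly with a low value. They report only what shows in the picture. A call takes as long as a camera call.
- look_for(camera, name): "bbox" ([left, top, right, bottom] in pixels, round what is visible of it).
- outline_of(camera, name): "mask" (480x640 bool, what is visible of it) and "bbox" ([left, top, right, bottom] in pixels, round what is visible of it).
The state is a dict: "time_s": time; "qpos": joint angles; "qd": joint speeds; "joint_efforts": joint torques, N m; "tcp_pos": TCP position; "tool_rot": TCP orientation; "ft_force": force on the tool from outside, world axes, zero at the start; "torque": the same for the moment, N m; "grip_width": opening from 0.0 (shut) to 1.0 (fully open).
Only numpy, scipy, OpenCV 4.12 (cv2) and the standard library are available. Lean on these libraries where they do the work, as an engineer would, in place of code of your own. Each camera call takes 0.05 s, during which the arm holds its last target.

## Working session

There is one attempt and no reset: what is moved stays moved. The work goes in short steps, Python scripts to look and compute and a shell command to move; the robot and the scene stay as the last step left them, time stands still between calls to the robot, and variables do not carry over. Pictures are saved under pics/ and viewed, and the job is handed in when it is done.

```bash
mkdir -p pics; ls; cat > h.py <<'E'
import numpy as np, cv2
from workcell import observe, camera, look_for, outline_of, tcp_to_tips
def K(c):
    f=240/np.tan(np.radians(c['fovy'])/2); return f,c['cx'],c['cy']
def cloud(c):
    f,cx,cy=K(c); z=c['z_map'].astype(float); v,u=np.mgrid[:480,:640]
    P=np.stack([(u-cx)/f*z,(v-cy)/f*z,z,np.ones_like(z)],-1)
    W=P@np.linalg.inv(c['world_to_cam']).T
    W[z==0]=np.nan
    return W[...,:3]
def save(c,n): cv2.imwrite('pics/'+n+'.png',c['pixels'][...,::-1])
def proj(c,p):
    f,cx,cy=K(c); q=c['world_to_cam']@np.append(p,1); return q[0]/q[2]*f+cx,q[1]/q[2]*f+cy
E
python3 - <<'E'
from h import *
print(observe(), tcp_to_tips)
for n in ['top','side']:
    c=camera(n); save(c,n+'0'); W=cloud(c); np.savez('pics/'+n+'0.npz',W=W,px=c['pixels'])
    print(n,c['fovy'],c['cx'],c['cy'],np.linalg.inv(c['world_to_cam'])[:3].round(3).tolist())
    for k in ['print_block','ink_dish','seal_stone','returns_box','flap','spare_block','brush_pot','water_bowl','ink_bottle']:
        for d in outline_of(n,k)[:2]:
            w=W[d['mask']]; w=w[~np.isnan(w[:,0])]
            print(k,round(d['confidence'],2),np.round(d['bbox']).tolist(), np.median(w,0).round(3) if len(w) else None, np.percentile(w[:,2],95).round(3) if len(w) else None)
E
```

```text
pics
{'time_s': 0.0, 'qpos': array([-1.33308768e+00,  3.59451844e-01,  1.51140189e+00, -3.40312696e-05,
        1.27246892e+00, -1.15124463e-01]), 'qd': array([-6.94471873e-05, -8.55012937e-04,  1.54958842e-03, -6.76149957e-04,
        6.34859220e-04, -5.45161216e-04]), 'joint_efforts': array([ 1.29239594e-03, -5.15372837e+01, -2.70728016e+01,  6.76772534e-02,
        3.49546073e-02, -1.52057164e-04]), 'tcp_pos': array([ 0.20715308, -0.56243335,  0.24085282]), 'tool_rot': array([-1.35456507,  0.94640408, -0.94422687]), 'ft_force': array([ 0.07314481,  0.15364024, -1.13138373]), 'torque': array([ 0.05289929, -0.01227996,  0.02030497]), 'grip_width': 1.0031986662175563} 0.019
top 55.27764502415967 324.6236358026646 237.73569292476228 [[0.01, -0.997, 0.077, 0.484], [-1.0, -0.008, 0.022, -0.003], [-0.021, -0.077, -0.997, 0.942]]
print_block 0.73 [340.0, 239.0, 378.0, 284.0] [ 0.507 -0.05   0.099] 0.102
ink_dish 0.92 [326.0, 185.0, 346.0, 205.0] [0.634 0.001 0.081] 0.089
seal_stone 0.59 [404.0, 208.0, 424.0, 226.0] [ 0.586 -0.143  0.112] 0.12
returns_box 0.58 [296.0, 79.0, 453.0, 315.0] [
[... 495 characters left out ...]
933 245.23441214574544 [[0.998, -0.053, 0.042, 0.503], [-0.067, -0.677, 0.733, -0.764], [-0.011, -0.734, -0.679, 0.804]]
print_block 0.66 [287.0, 251.0, 329.0, 284.0] [ 0.507 -0.068  0.096] 0.099
ink_dish 0.67 [358.0, 243.0, 374.0, 255.0] [0.634 0.005 0.079] 0.087
seal_stone 0.59 [343.0, 284.0, 359.0, 312.0] [ 0.588 -0.157  0.098] 0.116
returns_box 0.79 [257.0, 230.0, 460.0, 346.0] [ 0.663 -0.131  0.073] 0.135
spare_block 0.61 [245.0, 180.0, 285.0, 201.0] [0.405 0.323 0.025] 0.029
brush_pot 0.62 [341.0, 120.0, 373.0, 195.0] [0.648 0.316 0.072] 0.195
water_bowl 0.76 [297.0, 164.0, 336.0, 191.0] [0.548 0.377 0.025] 0.042
ink_bottle 0.69 [275.0, 389.0, 307.0, 442.0] [ 0.463 -0.374  0.07 ] 0.084
```

```bash
python3 - <<'E'
import cv2
t=cv2.imread('pics/top0.png'); s=cv2.imread('pics/side0.png')
cv2.imwrite('pics/t0c.png',cv2.resize(t[60:340,270:480],None,fx=2.1,fy=2.1,interpolation=cv2.INTER_CUBIC))
cv2.imwrite('pics/s0c.png',cv2.resize(s[200:380,230:480],None,fx=3,fy=3,interpolation=cv2.INTER_CUBIC))
E
```

```text
(no output)
```

View pics/t0c.png

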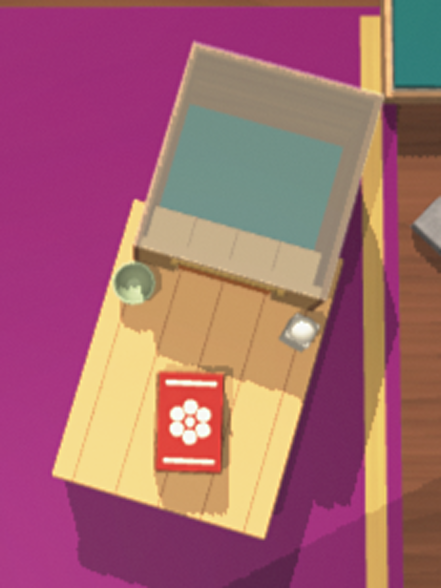

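View pics/s0c.png

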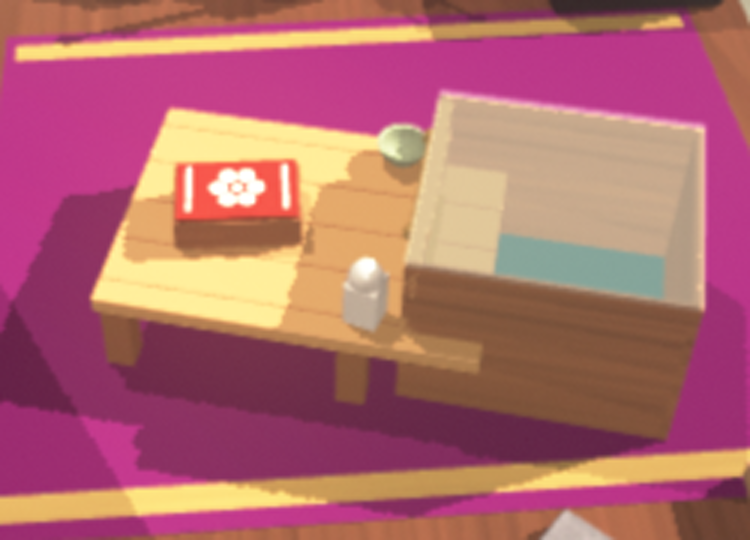

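View pics/top0.png

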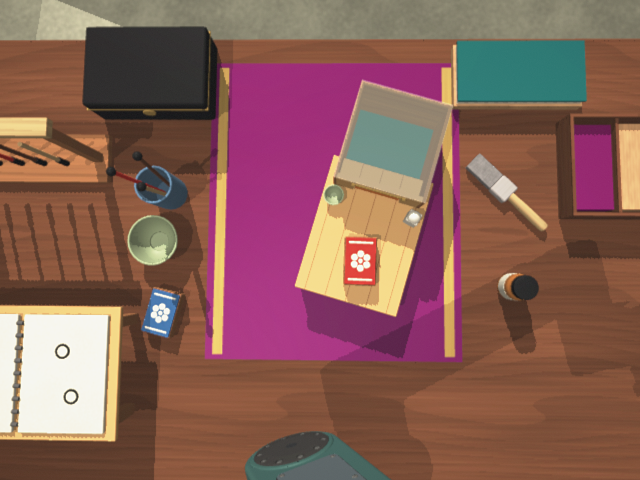

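The top view shows the block at about (360,261), lying along world x, with the box turned about 15° to the right. The dish is at (334,194) by the left of the mouth and the seal at (413,217) by the right. Next I'll fit the poses.

```bash
python3 - <<'E'
from h import *
for n in ['top','side']:
    d=np.load(f'pics/{n}0.npz'); W=d['W']; px=d['px'].astype(int)
    x,y,z=W[...,0],W[...,1],W[...,2]
    reg=(x>.3)&(x<.9)&(y>-.3)&(y<.15)
    # deck
    m=reg&(abs(z-.07)<.008)&(px[...,2]<px[...,0]*.8)
    num,lab,st,_=cv2.connectedComponentsWithStats(m.astype(np.uint8)); k=1+np.argmax(st[1:,4])
    pts=W[lab==k]; r=cv2.minAreaRect((pts[:,:2]*1000).astype(np.float32))
    print(n,'deck z',np.median(pts[:,2]).round(4),r, cv2.boxPoints(r).round(0).tolist())
    red=reg&(px[...,0]>150)&(px[...,1]<70)&(px[...,2]<70)&(z>.08)
    mm=cv2.morphologyEx(red.astype(np.uint8),cv2.MORPH_CLOSE,np.ones((15,15)))>0
    pts=W[mm&(z>.09)&(z<.11)]; r=cv2.minAreaRect((pts[:,:2]*1000).astype(np.float32))
    print(n,'block z',np.median(pts[:,2]).round(4),r,cv2.boxPoints(r).round(0).tolist())
    m=reg&(abs(z-.137)<.008)
    num,lab,st,_=cv2.connectedComponentsWithStats(m.astype(np.uint8)); k=1+np.argmax(st[1:,4])
    pts=W[lab==k]; r=cv2.minAreaRect((pts[:,:2]*1000).astype(np.float32))
    print(n,'roof z',np.median(pts[:,2]).round(4),len(pts),r,cv2.boxPoints(r).round(0).tolist())
E
```

```text
top deck z 0.0694 ((558.224609375, -58.75178527832031), (200.49148559570312, 263.8918151855469), 74.04772186279297) [[404.0, -119.0], [658.0, -191.0], [713.0, 1.0], [459.0, 74.0]]
top block z 0.0995 ((506.4578857421875, -50.57212829589844), (53.38560485839844, 83.36144256591797), 87.53790283203125) [[464.0, -75.0], [547.0, -79.0], [549.0, -26.0], [466.0, -22.0]]
top roof z 0.1363 9737 ((721.1922607421875, -105.3669662475586), (170.19573974609375, 188.41168212890625), 73.973388671875) [[607.0, -161.0], [788.0, -213.0], [835.0, -50.0], [654.0, 2.0]]
side deck z 0.0671 ((621.336669921875, -79.26664733886719), (204.0006561279297, 394.95269775390625), 73.9916000366211) [[403.0, -123.0], [783.0, -232.0], [839.0, -36.0], [460.0, 73.0]]
side block z nan ((0.0, 0.0), (0.0, 0.0), 0.0) [[0.0, 0.0], [0.0, 0.0], [0.0, 0.0], [0.0, 0.0]]
side roof z 0.1339 5828 ((722.0707397460938, -107.96707916259766), (174.78945922851562, 183.84873962402344), 74.10430908203125) [[610.0, -167.0], [787.0, -217.0], [834.0, -49.0], [658.0, 1.0]]
  return _methods._mean(a, axis=axis, dtype=dtype,
  ret = ret.dtype.type(ret / rcount)
```

```bash
python3 - <<'E'
from h import *
from scipy.spatial.transform import Rotation as R
o=observe(); R0=R.from_rotvec(o['tool_rot']).as_matrix(); print(R0.round(3))
a=np.radians(-16); u=np.array([np.cos(a),np.sin(a),0]); v=np.array([-np.sin(a),np.cos(a),0])
for th in (0,35):
  t=np.radians(th)
  y=u*np.sin(t)-np.array([0,0,np.cos(t)])
  for s in (1,-1):
    x=s*v; T=np.stack([x,y,np.cross(x,y)],1)
    print(th,s,(R.from_matrix(T@R0.T).as_rotvec()/(np.pi/2)).round(3))
# refine block pose: brown/red by height from the deck in both views
M=np.array([.633,-.081])
for n in ['top','side']:
    d=np.load(f'pics/{n}0.npz'); W=d['W']; px=d['px'].astype(int)
    x,y,z=W[...,0],W[...,1],W[...,2]
    q=W[...,:2]-M; bx=q@u[:2]; by=q@v[:2]
    zt=.1 if n=='top' else .0975
    m=(bx>-200)&(bx>-.2)&(bx<-.05)&(abs(by)<.08)&(abs(z-zt)<.006)
    m=cv2.morphologyEx(m.astype(np.uint8),cv2.MORPH_OPEN,np.ones((3,3)))>0
    pts=np.stack([bx[m],by[m]],1)*1000; r=cv2.minAreaRect(pts.astype(np.float32)); print(n,m.sum(),r, pts.mean(0))
E
```

```text
[[ 0.346  0.     0.938]
 [-0.938  0.     0.346]
 [-0.    -1.     0.   ]]
0 1 [-0.    -0.     1.598]
0 -1 [-0.     0.    -0.402]
35 1 [-0.509 -0.019  1.535]
35 -1 [ 0.014 -0.395 -0.39 ]
top 1506 ((-129.10006713867188, -4.759208679199219), (86.82303619384766, 59.18537521362305), 16.297752380371094) [-129.48383922   -4.45080925]
side 861 ((-127.25247955322266, -7.933208465576172), (88.6865005493164, 60.505435943603516), 14.817585945129395) [-126.69476617   -9.54444131]
```

```bash
python3 -m handwheel '{"gripper":[-0.25,-0.25,-0.25,-0.25,-0.25],"dp":[[0.3,0.3,0],[0.6,0.6,0],[0.9,0.9,0],[0.9,0.9,0],[0.9,0.9,0]],"twist":[[0,0,-0.07],[0,0,-0.13],[0,0,-0.2],[0,0,-0.2],[0,0,-0.2]]}'
python3 -m handwheel '{"gripper":[-0.25,-0.25,-0.25,-0.25,-0.25],"dp":[[0.2,0.3,0],[0.4,0.6,0],[0.6,1,0],[0.6,1,0],[0.6,1,0]],"twist":[[0,0,-0.07],[0,0,-0.13],[0,0,-0.2],[0,0,-0.2],[0,0,-0.2]]}'
python3 -m handwheel '{"gripper":[-0.25,-0.25,-0.25,-0.25],"dp":[[0.2,0.35,0],[0.4,0.7,0],[0.6,1,0],[0.6,1,0]],"twist":[[0,0,0],[0,0,0],[0,0,0],[0,0,0]]}'
```

```text
time_s: 1.42
tcp_pos: [0.2987, -0.4714, 0.2418]
tool_rot: [-1.229, 1.178, -1.177]
ft_force: [-1.4, 0.1, -0.1]
grip_width: 0.661
time_s: 1.83
tcp_pos: [0.3588, -0.3707, 0.2419]
tool_rot: [-1.071, 1.403, -1.403]
ft_force: [0.5, -0.6, -0.2]
grip_width: 0.375
time_s: 2.17
tcp_pos: [0.4207, -0.2685, 0.2421]
tool_rot: [-1.072, 1.399, -1.399]
ft_force: [-0.6, 0.4, -0.5]
grip_width: 0.375
```

```bash
python3 -m handwheel '{"gripper":[-0.25,-0.25,-0.25,-0.25],"dp":[[0,0.4,0],[0,0.8,0],[0,1,0],[0,1,0]],"twist":[[0,0,0],[0,0,0],[0,0,0],[0,0,0]]}'
python3 -m handwheel '{"gripper":[-0.25,-0.25,-0.25,-0.25,-0.25,-0.25,-0.25],"dp":[[0,0.4,0],[0,0.8,0],[0,1,0],[0,1,0],[0,1,0],[0,1,0],[0,1,0]],"twist":[[-0.02,-0.07,0],[-0.04,-0.14,0],[-0.06,-0.21,0],[-0.08,-0.28,0],[-0.1,-0.35,0],[-0.107,-0.374,0],[-0.107,-0.374,0]]}'
python3 -m handwheel '{"gripper":[-0.25,-0.25,-0.25],"dp":[[0,0.3,0],[0.05,0.45,0],[0.05,0.45,0]],"twist":[[0,0,0],[0,0,0],[0,0,0]]}'
python3 - <<'E'
from h import *
from scipy.spatial.transform import Rotation as R
o=observe(); print(o['qpos'].round(2),R.from_rotvec(o['tool_rot']).as_matrix().round(3),o['tcp_pos'],o['ft_force'])
E
```

```text
time_s: 2.5
tcp_pos: [0.4198, -0.1672, 0.242]
tool_rot: [-1.074, 1.398, -1.395]
ft_force: [-0.2, -0.1, -0.3]
grip_width: 0.377
time_s: 3.08
tcp_pos: [0.4174, -0.0682, 0.2407]
tool_rot: [-0.68, 0.864, -1.678]
ft_force: [0.0, 0.4, -0.0]
grip_width: 0.373
time_s: 3.33
tcp_pos: [0.4246, -0.025, 0.2421]
tool_rot: [-0.681, 0.862, -1.682]
ft_force: [0.4, -0.7, 0.8]
grip_width: 0.378
[-0.16 -0.14  2.29 -0.19  0.38  1.83] [[-0.261  0.551  0.793]
 [-0.965 -0.162 -0.205]
 [ 0.016 -0.819  0.574]] [ 0.42461055 -0.02503896  0.24212088] [ 0.35657107 -0.71584164  0.79326274]
```

```bash
python3 -m handwheel '{"gripper":[-0.25,-0.25,-0.25,-0.25,-0.25],"dp":[[0,0,-0.25],[0,0,-0.5],[0,0,-0.8],[0,0,-1],[0,0,-1]],"twist":[[0,0,0],[0,0,0],[0,0,0],[0,0,0],[0,0,0]]}'
python3 - <<'E'
from h import *
o=observe(); print(o['qpos'].round(2))
for n in ['top','side']: 
  c=camera(n); save(c,n+'1')
a=cv2.imread('pics/top1.png')[150:330,270:470];b=cv2.imread('pics/side1.png')[150:330,200:440]
cv2.imwrite('pics/c1.png',np.hstack([cv2.resize(a,(400,360)),cv2.resize(b,(400,300)).__class__(0) if 0 else cv2.copyMakeBorder(cv2.resize(b,(400,300)),0,60,0,0,0)]))
E
```

```text
time_s: 3.75
tcp_pos: [0.431, -0.0152, 0.1705]
tool_rot: [-0.714, 0.876, -1.703]
ft_force: [-0.7, 0.2, 0.6]
grip_width: 0.377
[-0.07  0.07  2.37 -0.89  0.2   2.61]
```

View pics/c1.png

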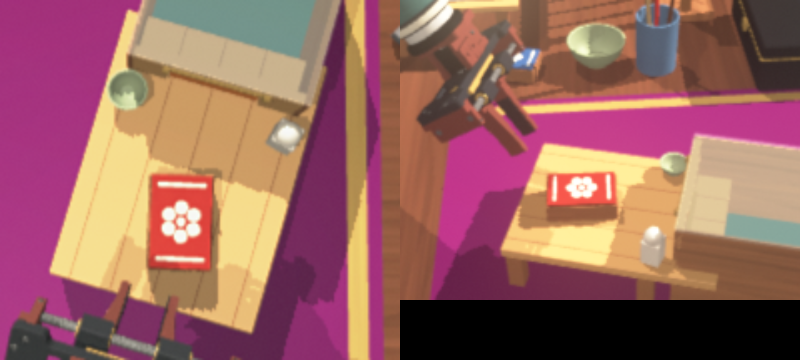

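```bash
cat >> h.py <<'E'
from scipy.spatial.transform import Rotation as R
M=np.array([.633,-.081]); a=np.radians(-16); u=np.array([np.cos(a),np.sin(a),0]); v=np.array([-np.sin(a),np.cos(a),0])
def want(bx,by,tz,lean,yaw=0):
    o=observe(); R0=R.from_rotvec(o['tool_rot']).as_matrix(); t=np.radians(lean)
    q=R.from_euler('z',yaw,degrees=True).as_matrix(); uu=q@u; vv=q@v
    d=uu*np.sin(t)-np.array([0,0,np.cos(t)]); x=-vv; T=np.stack([x,d,np.cross(x,d)],1)
    tip=np.append(M,0)+bx*u+by*v+[0,0,tz]; p=tip-tcp_to_tips*d
    print('dp',((p-o['tcp_pos'])/.1).round(3),'twist',(R.from_matrix(T@R0.T).as_rotvec()/(np.pi/2)).round(3))
def where():
    o=observe(); d=R.from_rotvec(o['tool_rot']).as_matrix(); tip=o['tcp_pos']+tcp_to_tips*d[:,1]; q=tip-np.append(M,0)
    print('tip box',(q@u).round(4),(q@v).round(4),'z',tip[2].round(4),'lean',np.degrees(np.arctan2(d[:,1]@u,-d[2,1])).round(1),'yaw',np.degrees(np.arctan2(-d[:,0]@u*-1,-d[:,0]@v)).round(1),'q',o['qpos'].round(2),'F',o['ft_force'].round(1))
E
python3 -c "
from h import *
where(); want(-.208,-.003,.15,8)"
```

```text
tip box -0.202 0.0077 z 0.1543 lean 33.7 yaw -0.0 q [-0.06  0.07  2.37 -0.89  0.2   2.61] F [-0.5 -0.3 -0.7]
dp [-0.013 -0.114 -0.013] twist [ 0.104  0.267 -0.006]
```

```bash
python3 -m handwheel '{"gripper":[-0.25,-0.25,-0.25,-0.25,-0.25,-0.25,-0.25],"dp":[[0,0,0.2],[0,-0.05,0.3],[0,-0.11,0.3],[0,-0.11,0.2],[0,-0.11,0.1],[0,-0.11,0],[0,-0.11,0]],"twist":[[0.02,0.05,0],[0.04,0.11,0],[0.07,0.17,0],[0.09,0.23,0],[0.104,0.267,-0.006],[0.104,0.267,-0.006],[0.104,0.267,-0.006]]}'
python3 -c "
from h import *
where(); want(-.208,-.003,.079,8)"
```

```text
time_s: 4.43
tcp_pos: [0.4375, -0.0276, 0.1717]
tool_rot: [-0.97, 1.293, -1.485]
ft_force: [1.7, -0.5, 0.0]
grip_width: 0.378
tip box -0.2 -0.0024 z 0.1529 lean 8.1 yaw 0.0 q [-0.22  0.15  2.03 -0.01  0.82  1.64] F [ 1.7 -0.5  0. ]
dp [-0.078  0.017 -0.739] twist [-0.002  0.002 -0.   ]
```

```bash
python3 -m handwheel '{"gripper":[-0.25,-0.25,-0.25,-0.25,-0.25,-0.25],"dp":[[-0.08,0.017,0],[-0.08,0.017,-0.2],[-0.08,0.017,-0.4],[-0.08,0.017,-0.6],[-0.08,0.017,-0.74],[-0.08,0.017,-0.74]],"twist":[[0,0,0],[0,0,0],[0,0,0],[0,0,0],[0,0,0],[0,0,0]]}'
python3 - <<'E'
from h import *
where(); want(-.17,-.003,.079,8)
c=camera('top'); save(c,'top2')
c=camera('side'); save(c,'side2')
a=cv2.imread('pics/top2.png')[150:330,270:470];b=cv2.imread('pics/side2.png')[180:360,220:420]
cv2.imwrite('pics/c2.png',np.hstack([cv2.resize(a,(400,360)),cv2.resize(b,(400,360))]))
E
```

```text
time_s: 4.93
tcp_pos: [0.4262, -0.0251, 0.0961]
tool_rot: [-0.973, 1.294, -1.483]
ft_force: [-0.1, -0.2, -0.2]
grip_width: 0.374
tip box -0.2116 -0.0032 z 0.0773 lean 7.9 yaw 0.1 q [-0.22  0.28  2.14 -0.01  0.59  1.64] F [-0.1 -0.2 -0.2]
dp [ 0.401 -0.112  0.017] twist [-0.002 -0.    -0.001]
```

View pics/c2.png

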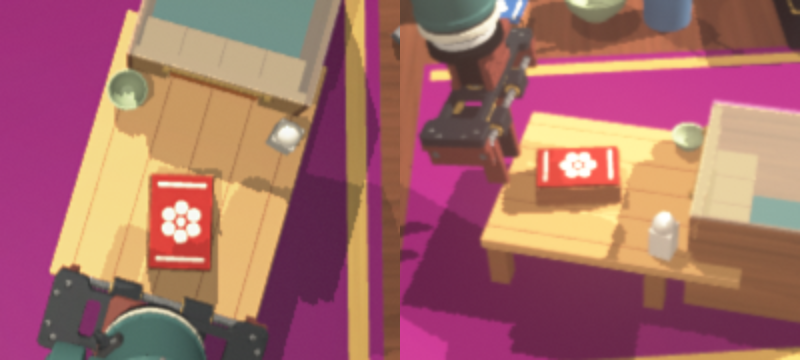

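```bash
python3 -m handwheel '{"gripper":[-0.25,-0.25,-0.25,-0.25,-0.25,-0.25,-0.25,-0.25],"dp":[[0.06,-0.017,0.02],[0.12,-0.034,0.02],[0.18,-0.05,0.02],[0.24,-0.067,0.02],[0.3,-0.085,0.02],[0.36,-0.1,0.02],[0.42,-0.12,0.02],[0.48,-0.135,0.02]],"twist":[[0,0,0],[0,0,0],[0,0,0],[0,0,0],[0,0,0],[0,0,0],[0,0,0],[0,0,0]]}'
cat >> h.py <<'E'
def blk(tag):
    import os
    where(); ims=[]
    for n in ['top','side']:
        c=camera(n); save(c,n+tag); W=cloud(c); px=c['pixels'].astype(int)
        q=W[...,:2]-M; bx=q@u[:2]; by=q@v[:2]; z=W[...,2]
        red=(px[...,0]>120)&(px[...,1]<70)&(px[...,2]<70)&(px[...,0]>2*px[...,1])&(bx>-.21)&(bx<.18)&(abs(by)<.09)&(z>.085)&(z<.11)
        wh=(px.min(-1)>150)&(bx>-.21)&(bx<.06)&(abs(by)<.055)&(z>.085)&(z<.11)
        m=red|wh
        if m.sum()>80:
            num,lab,st,_=cv2.connectedComponentsWithStats(cv2.dilate(m.astype(np.uint8),np.ones((3,3)))); k=1+np.argmax(st[1:,4])
            m&=lab==k
            pts=np.stack([bx[m],by[m]],1)*1000; r=cv2.minAreaRect(pts.astype(np.float32)); print(n,int(m.sum()),np.round(r[0],1),np.round(r[1],1),round(r[2],1),'ext x',pts[:,0].min().round(),pts[:,0].max().round())
        ims.append(c['pixels'][...,::-1])
    a=ims[0][110:330,270:470];b=ims[1][180:360,220:460]
    cv2.imwrite('pics/c'+tag+'.png',np.hstack([cv2.resize(a,(380,418)),cv2.copyMakeBorder(cv2.resize(b,(420,315)),0,103,0,0,0)]))
E
python3 -c "
from h import *
blk('3')"
```

```text
time_s: 5.7
tcp_pos: [0.4765, -0.0391, 0.0998]
tool_rot: [-0.971, 1.293, -1.484]
ft_force: [-2.8, 0.9, 1.3]
grip_width: 0.377
tip box -0.1593 -0.0028 z 0.081 lean 8.1 yaw 0.1 q [-0.22  0.33  2.03 -0.01  0.64  1.63] F [-2.8  0.9  1.3]
top 938 [-106.3   -4.6] [79.2 53.5] 16.4 ext x -143.0 -63.0
side 165 [-104.4   -5.5] [34.4 40.5] 46.9 ext x -123.0 -88.0
```

View pics/c3.png

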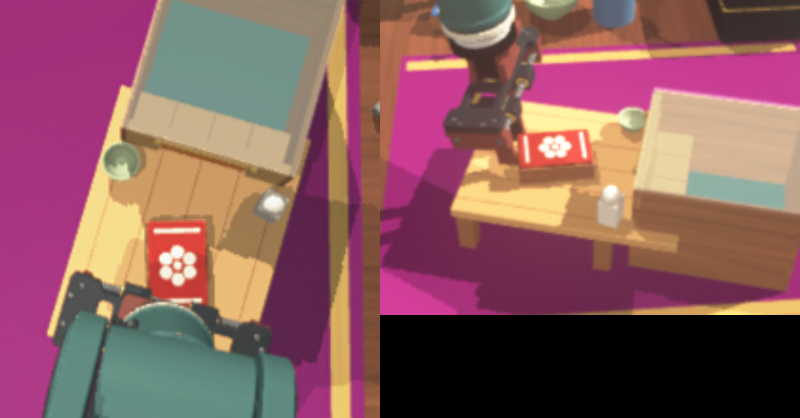

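```bash
python3 -m handwheel '{"gripper":[-0.25,-0.25,-1,-1,-1,-1,-1,-1],"dp":[[-0.1,0.028,0],[-0.2,0.055,0],[-0.17,0.17,0],[-0.17,0.17,0],[-0.17,0.17,0],[-0.17,0.17,0],[-0.17,0.17,0],[-0.17,0.17,0]],"twist":[[0,0,0],[0,0,0],[0,0,0],[0,0,0],[0,0,0],[0,0,0],[0,0,0],[0,0,0]]}'
python3 -c "
from h import *
blk('4')"
```

```text
time_s: 6.47
tcp_pos: [0.461, -0.0228, 0.1002]
tool_rot: [-0.969, 1.291, -1.486]
ft_force: [0.2, 0.6, -0.4]
grip_width: 0.007
tip box -0.1786 0.0087 z 0.0814 lean 8.2 yaw 0.1 q [-0.19  0.31  2.07 -0.01  0.62  1.67] F [ 0.2  0.6 -0.4]
top 1050 [-106.9   -4.6] [83.9 55.5] 18.8 ext x -155.0 -60.0
side 175 [-105.4   -3.6] [35.7 38.9] 11.0 ext x -123.0 -88.0
```

```bash
python3 -m handwheel '{"gripper":[-1,-1,-1,-1,-1,-1,-1,-1],"dp":[[0.06,-0.017,0],[0.12,-0.034,0],[0.18,-0.05,0],[0.24,-0.067,0],[0.3,-0.085,0],[0.36,-0.1,0],[0.4,-0.115,0],[0.42,-0.12,0]],"twist":[[0,0,0],[0,0,0],[0,0,0],[0,0,0],[0,0,0],[0,0,0],[0,0,0],[0,0,0]]}'
python3 -c "
from h import *
blk('5')"
```

```text
time_s: 7.23
tcp_pos: [0.5041, -0.0351, 0.1002]
tool_rot: [-0.968, 1.29, -1.486]
ft_force: [0.1, 1.3, 0.5]
grip_width: 0.004
tip box -0.1338 0.0087 z 0.0814 lean 8.3 yaw 0.1 q [-0.2   0.36  1.98 -0.01  0.66  1.66] F [0.1 1.3 0.5]
top 976 [-75.5 -12.7] [85.3 56.2] 8.6 ext x -115.0 -30.0
side 168 [-74.4 -14.3] [37.4 38.2] 11.6 ext x -94.0 -55.0
```

View pics/c5.png

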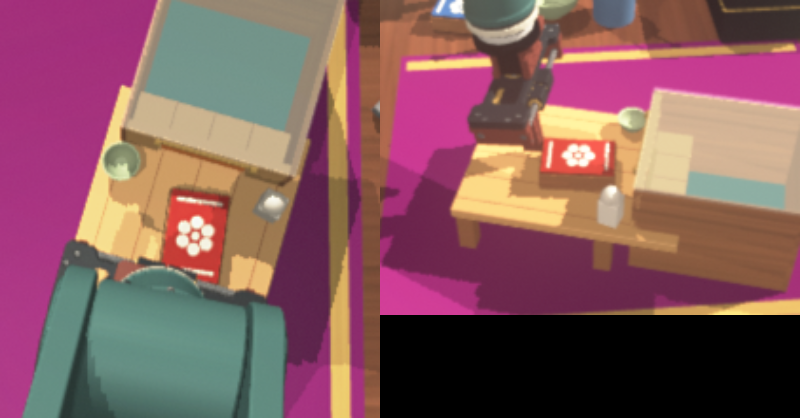

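```bash
python3 -m handwheel '{"gripper":[-1,-1,-1,-1,-1,-1,-1,-1],"dp":[[-0.154,0.044,0],[-0.25,-0.3,0],[-0.38,-0.73,0],[-0.38,-0.73,0],[-0.1,-0.81,0],[0.24,-0.91,0],[0.24,-0.91,0],[0.24,-0.91,0]],"twist":[[0,0,0],[0,0,0],[0,0,0],[0,0,0],[0,0,0],[0,0,0],[0,0,0],[0,0,0]]}'
python3 -c "
from h import *
blk('6')"
```

```text
time_s: 8.0
tcp_pos: [0.53, -0.1267, 0.1006]
tool_rot: [-0.967, 1.288, -1.488]
ft_force: [-0.4, 0.0, -0.3]
grip_width: 0.004
tip box -0.0836 -0.0723 z 0.0818 lean 8.4 yaw 0.0 q [-0.37  0.4   1.9   0.03  0.7   1.46] F [-0.4  0.  -0.3]
top 278 [-48.9  -9.1] [36.4 55.2] 12.4 ext x -73.0 -33.0
side 111 [-67.3 -12. ] [22.9 39.7] 0.6 ext x -79.0 -56.0
```

View pics/c6.png

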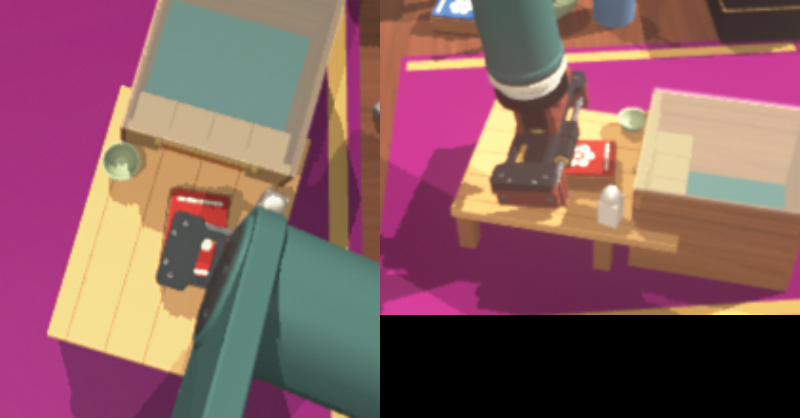

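```bash
python3 -m handwheel '{"gripper":[-1,-1,-1,-1,-1,-1,-1],"dp":[[0.005,0.04,0],[0.015,0.09,0],[0.025,0.13,0],[0.035,0.17,0],[0.045,0.21,0],[0.052,0.25,0],[0.052,0.25,0]],"twist":[[0,0,0],[0,0,0],[0,0,0],[0,0,0],[0,0,0],[0,0,0],[0,0,0]]}'
python3 -m handwheel '{"gripper":[-1,-1,-1,-1,-1,-1],"dp":[[-0.07,-0.24,0],[-0.3,-0.3,0],[-0.7,-0.18,0],[-0.9,-0.1,0],[-0.9,-0.1,0],[-0.9,-0.1,0]],"twist":[[0,0,0],[0,0,0],[0,0,0],[0,0,0],[0,0,0],[0,0,0]]}'
python3 -c "
from h import *
blk('7')"
```

```text
time_s: 8.68
tcp_pos: [0.532, -0.0994, 0.0998]
tool_rot: [-0.97, 1.291, -1.485]
ft_force: [0.4, 0.5, -0.2]
grip_width: 0.007
time_s: 9.18
tcp_pos: [0.441, -0.109, 0.0999]
tool_rot: [-0.97, 1.292, -1.485]
ft_force: [1.2, -0.7, -0.4]
grip_width: 0.005
tip box -0.1742 -0.0797 z 0.0811 lean 8.1 yaw 0.1 q [-0.41  0.3   2.08  0.04  0.62  1.4 ] F [ 1.2 -0.7 -0.4]
top 1074 [-72.5  -5.5] [85.8 55.9] 3.5 ext x -116.0 -29.0
side 180 [-70.9  -6.6] [35.6 40.9] 32.4 ext x -91.0 -52.0
```

View pics/c7.png

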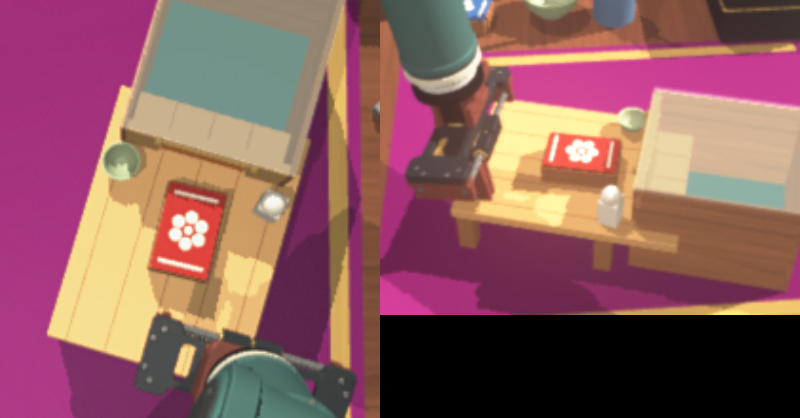

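```bash

python3 -c "
from h import *
want(-.142,-.005,.1,35); want(-.142,-.005,.1,22)"
```

```text
dp [0.409 0.664 0.152] twist [-0.084 -0.284 -0.002]
dp [0.445 0.654 0.172] twist [-0.044 -0.145 -0.001]
```

```bash
python3 -m handwheel '{"gripper":[-0.25,-0.25,-0.25,-0.25,-0.25,-0.25,-0.25,-0.25],"dp":[[0,0.2,0.15],[0.1,0.5,0.2],[0.3,0.66,0.2],[0.41,0.66,0.2],[0.41,0.66,0.2],[0.41,0.66,0.15],[0.41,0.66,0.15],[0.41,0.66,0.15]],"twist":[[-0.01,-0.05,0],[-0.03,-0.1,0],[-0.05,-0.16,0],[-0.07,-0.22,0],[-0.084,-0.284,0],[-0.084,-0.284,0],[-0.084,-0.284,0],[-0.084,-0.284,0]]}'
python3 -c "
from h import *
blk('8'); want(-.142,-.005,.082,35); want(-.1,-.002,.082,35); want(-.06,-.001,.082,35)"
```

```text
time_s: 9.95
tcp_pos: [0.4941, -0.0259, 0.1477]
tool_rot: [-0.724, 0.91, -1.714]
ft_force: [-0.1, -0.9, -0.0]
grip_width: 0.375
tip box -0.1386 0.0138 z 0.1316 lean 32.2 yaw -1.4 q [-0.08  0.21  2.26 -0.91  0.2   2.64] F [-0.1 -0.9 -0. ]
top 1018 [-72.9  -5.4] [86.6 55.7] 3.5 ext x -117.0 -28.0
side 180 [-71.6  -6.2] [36.  39.8] 25.9 ext x -92.0 -52.0
dp [-0.091 -0.183 -0.5  ] twist [ 0.018 -0.037  0.015]
dp [ 0.321 -0.27  -0.5  ] twist [ 0.018 -0.037  0.015]
dp [ 0.708 -0.37  -0.5  ] twist [ 0.018 -0.037  0.015]
```

View pics/c8.png

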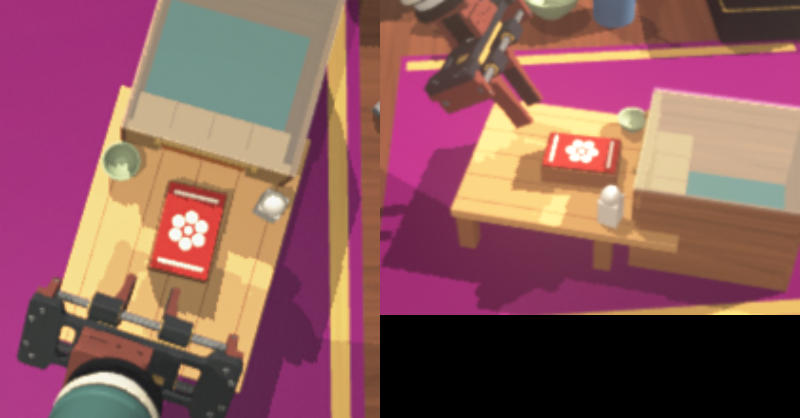

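```bash
cat > fit.py <<'E'
import numpy as np
from scipy.optimize import least_squares
from scipy.spatial.transform import Rotation as R
D=[([-1.33309,.35945,1.5114,0,1.27247,-.11512],[.20715,-.56243,.24085]),
([-.22,.15,2.03,-.01,.82,1.64],[.4375,-.0276,.1717]),
([-.22,.28,2.14,-.01,.59,1.64],[.4262,-.0251,.0961]),
([-.22,.33,2.03,-.01,.64,1.63],[.4765,-.0391,.0998]),
([-.19,.31,2.07,-.01,.62,1.67],[.461,-.0228,.1002]),
([-.2,.36,1.98,-.01,.66,1.66],[.5041,-.0351,.1002]),
([-.37,.4,1.9,.03,.7,1.46],[.53,-.1267,.1006]),
([-.41,.3,2.08,.04,.62,1.4],[.441,-.109,.0999]),
([-.16,-.14,2.29,-.19,.38,1.83],[.42461,-.02504,.24212]),
([-.06,.07,2.37,-.89,.2,2.61],[.431,-.0152,.1705]),
([-.08,.21,2.26,-.91,.2,2.64],[.4941,-.0259,.1477])]
rz=lambda a:R.from_euler('z',a); ry=lambda a:R.from_euler('y',a)
def fk(q,p):
    h,a,L2,L3,e,Lt=p
    A=rz(q[0]); B=A*ry(q[1]); C=B*ry(q[2]); Dd=C*rz(q[3]); E=Dd*ry(q[4]); F=E*rz(q[5])
    t=np.array([0,0,h])+A.apply([a,0,0])+B.apply([0,0,L2])+C.apply([e,0,L3])+E.apply([0,0,Lt])
    return t,F
def fit():
    f=lambda p:np.concatenate([fk(q,p)[0]-t for q,t in D]+[1e-4*(p-np.array([.4,0,.4,.4,0,.25]))])
    return least_squares(f,[.4,0,.4,.4,0,.25])
if __name__=='__main__':
    s=fit(); print(s.x.round(4)); print((s.fun[:33].reshape(-1,3)*1000).round(1))
    for tr in ([-1.35456507,.94640408,-.94422687],):
        print(R.from_rotvec(tr).as_matrix().round(3)); print(fk(D[0][0],s.x)[1].as_matrix().round(3))
E
python3 fit.py
```

```text
[0.2105 0.0656 0.497  0.3899 0.0795 0.2431]
[[-68.5 -10.    0.6]
 [ -0.2 -72.    1.2]
 [ -4.2 -70.7   5.8]
 [ -9.2 -66.9   7.4]
 [ -6.5 -66.    5.9]
 [-14.5 -65.7   6.4]
 [-33.  -61.    7.9]
 [-18.3 -68.5   7.7]
 [-13.1 -58.6 -17.1]
 [-12.1 -47.6 -15. ]
 [-24.  -50.  -10.8]]
[[ 0.346 -0.     0.938]
 [-0.938  0.002  0.346]
 [-0.002 -1.     0.   ]]
[[-0.346  0.938 -0.   ]
 [ 0.938  0.346  0.002]
 [ 0.002  0.    -1.   ]]
```

```bash
sed -i 's/h,a,L2,L3,e,Lt=p/h,a,L2,L3,e,Lt,b,c,d5=p/; s/A.apply(\[a,0,0\])/A.apply([a,b,0])/; s/E.apply(\[0,0,Lt\])/Dd.apply([0,c,0])+E.apply([d5,0,Lt])/; s/\[.4,0,.4,.4,0,.25\]/[.4,0,.4,.4,0,.25,0,0,0]/g' fit.py; python3 fit.py
sed 's/rz(q\[3\])/rz(-q[3])/' fit.py > fit2.py; python3 fit2.py|head -14
```

```text
[ 0.2547  0.0096  0.6048  0.4282  0.1092  0.3489  0.0693 -0.0009  0.0033]
[[-0.5  0.2  0.2]
 [ 0.9 -3.   0.5]
 [-1.8 -1.7 -0.1]
 [ 2.1  0.   0.3]
 [-0.3  1.8 -0.7]
 [-0.7  0.7 -1.7]
 [-1.6  2.5 -1.4]
 [ 2.9 -0.4  1.5]
 [-0.4  0.6  0.2]
 [-0.3  1.7  0.2]
 [-0.2 -2.2  0.9]]
[[ 0.346 -0.     0.938]
 [-0.938  0.002  0.346]
 [-0.002 -1.     0.   ]]
[[-0.346  0.938 -0.   ]
 [ 0.938  0.346  0.002]
 [ 0.002  0.    -1.   ]]
[ 0.1944 -0.0111  0.4469  0.4209  0.0602  0.1897 -0.0164  0.0816 -0.0621]
[[ -4.3   2.3   0.2]
 [ 21.   -7.1  -3.9]
 [ 10.   -5.1  -7.3]
 [  2.6  -0.6  -2.2]
 [  4.    0.4  -4.8]
 [ -5.3   1.2  -2. ]
 [-19.4  -3.8  -0.7]
 [  0.1 -14.3  -5.9]
 [ -5.3  24.4   7.5]
 [  2.5   6.1   8.3]
 [-12.7   2.7  10.6]]
[[ 0.346 -0.     0.938]
 [-0.938  0.002  0.346]
```

```bash
cat > ik.py <<'E'
from fit import *
p=fit().x
LO=np.array([-2.97,-1.01,.21,-.96,.2,-2.98])+.03; HI=np.array([2.97,2.36,2.38,4.11,2.71,2.98])-.03
M=np.array([.633,-.081,0]); a=np.radians(-16); u=np.array([np.cos(a),np.sin(a),0]); v=np.array([-np.sin(a),np.cos(a),0])
def ik(bx,by,tz,lean,s=-1,yaw=0,seeds=30,q0=None,roll=0):
    t=np.radians(lean); Q=R.from_euler('z',yaw,degrees=True); uu=Q.apply(u); vv=Q.apply(v)
    d=uu*np.sin(t)-np.array([0,0,np.cos(t)]); x=s*vv
    x=R.from_rotvec(d*np.radians(roll)).apply(x)
    T=np.stack([-x,np.cross(x,d),d],1); pt=M+bx*u+by*v+[0,0,tz]-.019*d; Ti=R.from_matrix(T).inv()
    def f(q):
        tt,F=fk(q,p); return np.concatenate([(tt-pt)*5,(F*Ti).as_rotvec()])
    best=None; rng=np.random.default_rng(0)
    for i in range(seeds):
        s0=q0 if (i==0 and q0 is not None) else np.array([-.2,.3,2.,[0,3.1][i%2],.5,0])+rng.normal(0,.5,6)*[.2,.3,.3,1,1,3]
        r=least_squares(f,np.clip(s0,LO+.01,HI-.01),bounds=(LO,HI))
        if best is None or r.cost<best.cost: best=r
        if best.cost<1e-8: break
    return best.x,np.sqrt(2*best.cost)
E
python3 - <<'E'
from ik import *
for s in(-1,1):
  for lean in (20,30,35,40):
    print(s,lean,[(bx,round(ik(bx/1000,0,.082,lean,s,seeds=12)[1],3)) for bx in (-130,-80,-40,0,20)])
for lean in(30,35):
  print(lean,ik(.02,0,.082,lean,-1)[0].round(2),ik(.02,0,.082,lean,1)[0].round(2))
E
```

```text
-1 20 [(-130, np.float64(0.0)), (-80, np.float64(0.0)), (-40, np.float64(0.0)), (0, np.float64(0.0)), (20, np.float64(0.0))]
-1 30 [(-130, np.float64(0.097)), (-80, np.float64(0.078)), (-40, np.float64(0.056)), (0, np.float64(0.032)), (20, np.float64(0.019))]
-1 35 [(-130, np.float64(0.05)), (-80, np.float64(0.039)), (-40, np.float64(0.067)), (0, np.float64(0.096)), (20, np.float64(0.102))]
-1 40 [(-130, np.float64(0.097)), (-80, np.float64(0.0)), (-40, np.float64(0.0)), (0, np.float64(0.01)), (20, np.float64(0.025))]
1 20 [(-130, np.float64(0.0)), (-80, np.float64(0.0)), (-40, np.float64(0.0)), (0, np.float64(0.0)), (20, np.float64(0.0))]
1 30 [(-130, np.float64(0.097)), (-80, np.float64(0.078)), (-40, np.float64(0.056)), (0, np.float64(0.032)), (20, np.float64(0.019))]
1 35 [(-130, np.float64(0.05)), (-80, np.float64(0.039)), (-40, np.float64(0.067)), (0, np.float64(0.096)), (20, np.float64(0.102))]
1 40 [(-130, np.float64(0.097)), (-80, np.float64(0.0)), (-40, np.float64(0.0)), (0, np.float64(0.01)), (20, np.float64(0.025))]
30 [-0.22  0.46  1.95 -0.15  0.23  1.77] [-0.22  0.46  1.95 -0.15  0.23 -1.37]
35 [-0.19  0.45  1.96 -0.36  0.23  2.01] [-0.19  0.45  1.96 -0.36  0.23 -1.14]
```

```bash
python3 -c "
from h import *
want(-.145,-.005,.11,20)"
```

```text
dp [-0.078 -0.186 -0.197] twist [0.065 0.122 0.011]
```

```bash
python3 -m handwheel '{"gripper":[-0.25,-0.25,-0.25,-0.25,-0.25,-0.25,-0.25],"dp":[[-0.05,-0.1,0],[-0.08,-0.186,0],[-0.08,-0.186,-0.05],[-0.08,-0.186,-0.1],[-0.08,-0.186,-0.2],[-0.08,-0.186,-0.2],[-0.08,-0.186,-0.2]],"twist":[[0.03,0.06,0.005],[0.065,0.122,0.011],[0.065,0.122,0.011],[0.065,0.122,0.011],[0.065,0.122,0.011],[0.065,0.122,0.011],[0.065,0.122,0.011]]}'
python3 -c "
from h import *
where();want(-.145,-.005,.08,20);want(-.1,-.004,.08,20)"
```

```text
time_s: 10.63
tcp_pos: [0.488, -0.0446, 0.1277]
tool_rot: [-0.834, 1.111, -1.587]
ft_force: [-0.1, 0.1, -0.5]
grip_width: 0.375
tip box -0.1429 -0.0049 z 0.1099 lean 20.1 yaw -0.0 q [-0.22  0.24  2.14 -0.05  0.41  1.67] F [-0.1  0.1 -0.5]
dp [-0.02   0.005 -0.299] twist [-0.001  0.001  0.   ]
dp [ 0.415 -0.109 -0.299] twist [-0.001  0.001  0.   ]
```

```bash
python3 -m handwheel '{"gripper":[-0.25,-0.25,-0.25,-0.25,-0.25,-0.25,-0.25,-0.25],"dp":[[-0.02,0,-0.15],[-0.02,0,-0.29],[0.06,-0.015,-0.29],[0.14,-0.035,-0.29],[0.21,-0.055,-0.29],[0.28,-0.075,-0.29],[0.35,-0.09,-0.29],[0.41,-0.105,-0.29]],"twist":[[0,0,0],[0,0,0],[0,0,0],[0,0,0],[0,0,0],[0,0,0],[0,0,0],[0,0,0]]}'
python3 -c "
from h import *
blk('9');want(-.06,.00,.08,25)"
```

```text
time_s: 11.3
tcp_pos: [0.5304, -0.0553, 0.0993]
tool_rot: [-0.833, 1.11, -1.587]
ft_force: [-1.3, 0.1, 0.8]
grip_width: 0.373
tip box -0.0992 -0.0036 z 0.0815 lean 20.1 yaw -0.0 q [-0.22  0.35  2.09 -0.05  0.36  1.67] F [-1.3  0.1  0.8]
top 1079 [-44.9  -6. ] [86.2 56. ] 0.2 ext x -88.0 -2.0
side 163 [-43.4  -6.9] [37.3 34.4] 61.9 ext x -61.0 -25.0
dp [ 0.365 -0.067 -0.023] twist [-0.016 -0.051  0.   ]
```

View pics/c9.png

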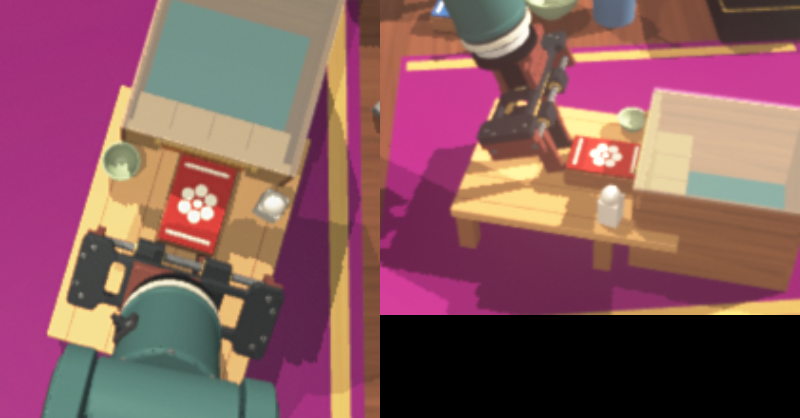

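```bash
python3 -m handwheel '{"gripper":[-0.25,-0.25,-0.25,-0.25,-0.25,-0.25,-0.25],"dp":[[0.05,-0.01,-0.01],[0.11,-0.02,-0.01],[0.17,-0.03,-0.02],[0.23,-0.043,-0.02],[0.29,-0.054,-0.023],[0.33,-0.062,-0.023],[0.365,-0.067,-0.023]],"twist":[[-0.003,-0.01,0],[-0.005,-0.018,0],[-0.008,-0.026,0],[-0.011,-0.034,0],[-0.014,-0.042,0],[-0.016,-0.051,0],[-0.016,-0.051,0]]}'
python3 -c "
from h import *
blk('10');want(-.02,.00,.0795,27.5)"
```

```text
time_s: 11.98
tcp_pos: [0.5672, -0.0621, 0.0967]
tool_rot: [-0.779, 1.034, -1.623]
ft_force: [-4.7, 0.8, 2.9]
grip_width: 0.376
tip box -0.0605 0.0 z 0.0795 lean 25.0 yaw 0.0 q [-0.21  0.39  2.08 -0.12  0.25  1.74] F [-4.7  0.8  2.9]
top 642 [-24.3  -2.5] [56.3 51.3] 89.8 ext x -50.0 1.0
side 69 [-13.9  -5. ] [18.7 32.3] 8.8 ext x -24.0 -5.0
dp [ 0.372 -0.108 -0.008] twist [-0.008 -0.026  0.   ]
```

View pics/c10.png

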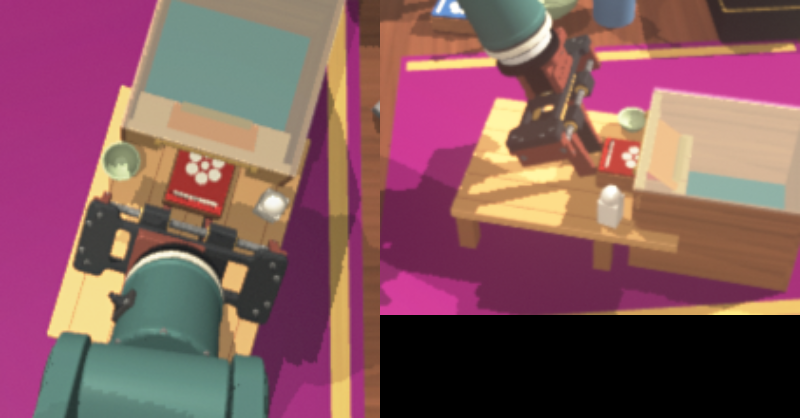

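```bash
python3 -m handwheel '{"gripper":[-0.25,-0.25,-0.25,-0.25,-0.25,-0.25,-0.25],"dp":[[0.06,-0.017,0],[0.12,-0.034,0],[0.18,-0.052,0],[0.24,-0.07,0],[0.3,-0.087,-0.005],[0.34,-0.1,-0.005],[0.372,-0.108,-0.005]],"twist":[[-0.001,-0.004,0],[-0.003,-0.01,0],[-0.005,-0.015,0],[-0.006,-0.02,0],[-0.008,-0.026,0],[-0.008,-0.026,0],[-0.008,-0.026,0]]}'
python3 -c "
from h import *
blk('11');want(.008,.00,.0795,29)"
```

```text
time_s: 12.67
tcp_pos: [0.6058, -0.0733, 0.0965]
tool_rot: [-0.751, 0.995, -1.641]
ft_force: [-1.0, -0.3, 0.7]
grip_width: 0.378
tip box -0.0195 -0.0001 z 0.0797 lean 27.5 yaw -0.0 q [-0.22  0.42  2.03 -0.14  0.21  1.76] F [-1.  -0.3  0.7]
top 119 [-3.9 -2.3] [55.7 10. ] 89.6 ext x -9.0 1.0
dp [ 0.255 -0.073 -0.008] twist [-0.004 -0.015  0.   ]
```

View pics/c11.png

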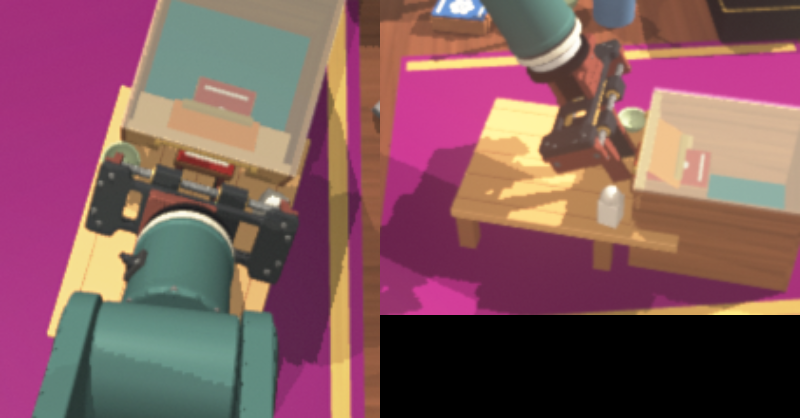

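```bash
python3 -m handwheel '{"gripper":[-0.25,-0.25,-0.25,-0.25,-0.25,-0.25,-0.25],"dp":[[0.05,-0.014,0],[0.1,-0.028,0],[0.14,-0.04,0],[0.18,-0.052,0],[0.21,-0.06,0],[0.235,-0.067,0],[0.24,-0.068,0]],"twist":[[0,-0.001,0],[-0.001,-0.003,0],[-0.001,-0.005,0],[-0.002,-0.007,0],[-0.002,-0.008,0],[-0.002,-0.008,0],[-0.002,-0.008,0]]}'
python3 -c "
from h import *
blk('12');want(.012,.00,.0795,29)"
```

```text
time_s: 13.35
tcp_pos: [0.6308, -0.0803, 0.097]
tool_rot: [-0.74, 0.983, -1.646]
ft_force: [-2.2, 0.1, 1.3]
grip_width: 0.375
tip box 0.0067 0.0 z 0.0803 lean 28.3 yaw -0.0 q [-0.22  0.45  1.98 -0.13  0.22  1.75] F [-2.2  0.1  1.3]
dp [ 0.05  -0.015 -0.009] twist [-0.002 -0.007  0.   ]
```

View pics/c12.png

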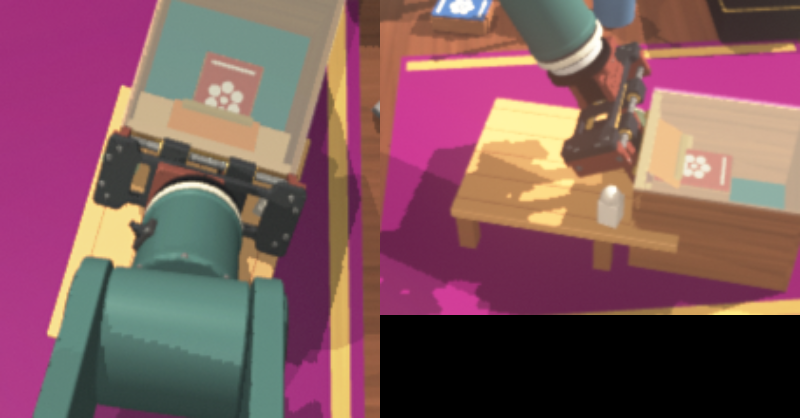

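```bash
python3 -m handwheel '{"gripper":[-0.25,-0.25,-0.25,-0.25],"dp":[[0.02,-0.006,-0.005],[0.04,-0.012,-0.009],[0.04,-0.012,-0.009],[0.04,-0.012,-0.009]],"twist":[[-0.001,-0.003,0],[-0.002,-0.007,0],[-0.002,-0.007,0],[-0.002,-0.007,0]]}'
python3 - <<'E'
from h import *
blk('13');want(.015,.00,.0795,29.5)
c=camera('top')
for z in (.1,):
  for bx in (.055,.1,.145,.185): print(bx,np.round(proj(c,np.append(M,0)+bx*u+[0,0,z]),0), np.round(proj(c,np.append(M,0)+bx*u+[0,0,.07]),0))
E
```

```text
time_s: 13.78
tcp_pos: [0.6348, -0.0815, 0.0962]
tool_rot: [-0.732, 0.972, -1.651]
ft_force: [-0.9, 0.8, 1.2]
grip_width: 0.375
tip box 0.0111 0.0 z 0.0795 lean 29.0 yaw -0.0 q [-0.22  0.45  1.99 -0.15  0.2   1.77] F [-0.9  0.8  1.2]
dp [ 0.036 -0.011 -0.002] twist [-0.002 -0.005  0.   ]
0.055 [385. 165.] [384. 168.]
0.1 [392. 142.] [390. 146.]
0.145 [399. 119.] [396. 124.]
0.185 [404.  99.] [402. 105.]
```

View pics/c13.png

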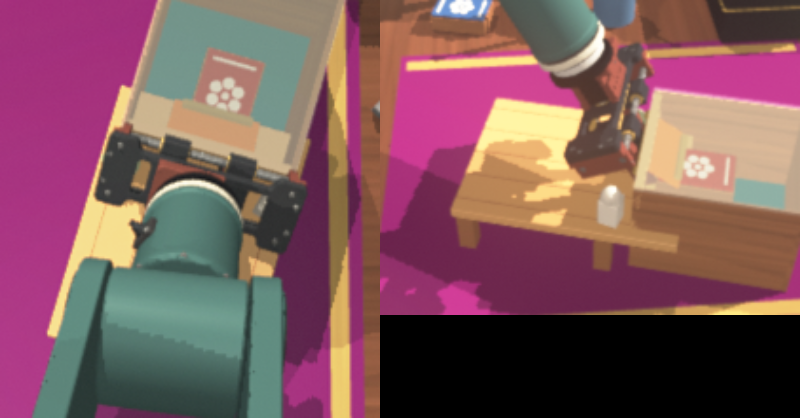

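```bash
python3 - <<'E'
import cv2,numpy as np
a=cv2.imread('pics/top13.png')[70:220,330:460];b=cv2.imread('pics/side13.png')[220:340,330:470]
cv2.imwrite('pics/z13.png',np.hstack([cv2.resize(a,(390,450),interpolation=2),cv2.copyMakeBorder(cv2.resize(b,(410,351),interpolation=2),0,99,0,0,0)]))
E
```

```text
(no output)
```

View pics/z13.png

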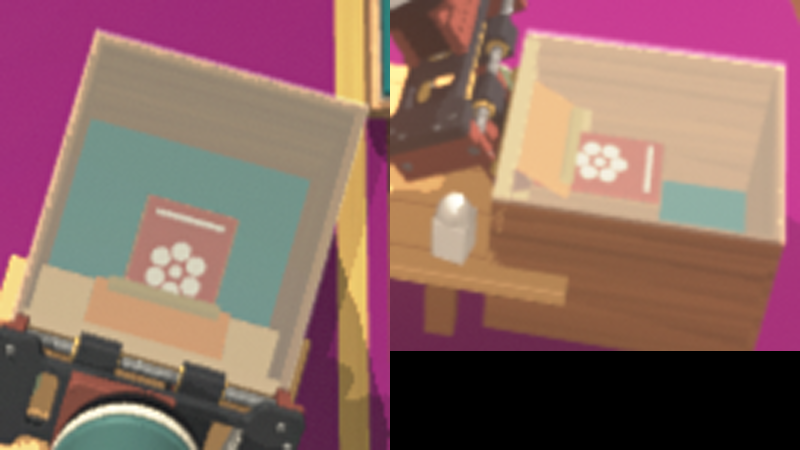

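```bash
cat > tri.py <<'E'
from h import *
def tri(pt,ps):
    ct=camera('top'); cs=camera('side')
    P=[np.array([[K(c)[0],0,c['cx']],[0,K(c)[0],c['cy']],[0,0,1]])@c['world_to_cam'][:3] for c in (ct,cs)]
    X=cv2.triangulatePoints(P[0],P[1],np.array(pt,float),np.array(ps,float)).ravel(); X=X[:3]/X[3]; q=X-np.append(M,0); return (q@u).round(4),(q@v).round(4),X[2].round(4)
E
python3 - <<'E'
from tri import *
print(tri((394,142.7),(551.8,277)),tri((388.7,160.3),(535.5,274.6)))
E
```

```text
(np.float64(0.2418), np.float64(-0.0104), np.float64(0.1248)) (np.float64(0.2081), np.float64(-0.0107), np.float64(0.1312))
```

```bash
python3 - <<'E'
from tri import *
print(tri((394,142.7),(418.7,277)),tri((388.7,160.3),(402.4,274.6)))
E
```

```text
(np.float64(0.1006), np.float64(-0.0039), np.float64(0.0982)) (np.float64(0.0668), np.float64(-0.0034), np.float64(0.0974))
```

```bash
python3 - <<'E'
from tri import *
c=camera('top'); im=c['pixels'][...,::-1].copy()
s=camera('side'); sm=s['pixels'][...,::-1].copy()
for cc,i in((c,im),(s,sm)):
  for (bx,z,col) in ((.055,.07,(255,0,0)),(0,.137,(0,255,0)),(.185,.137,(0,255,0)),(-.21,.07,(0,0,255))):
    w=.085 if z>.1 else .1 if bx<0 else .079
    A=[tuple(int(round(t*8)) for t in proj(cc,np.append(M,0)+bx*u+y*v+[0,0,z])) for y in(-w,w)]
    cv2.line(i,A[0],A[1],col,1,cv2.LINE_AA,3)
a=im[70:220,330:460];b=sm[220:340,330:470]
cv2.imwrite('pics/z14.png',np.hstack([cv2.resize(a,(390,450),interpolation=2),cv2.copyMakeBorder(cv2.resize(b,(410,351),interpolation=2),0,99,0,0,0)]))
E
```

```text
(no output)
```

View pics/z14.png

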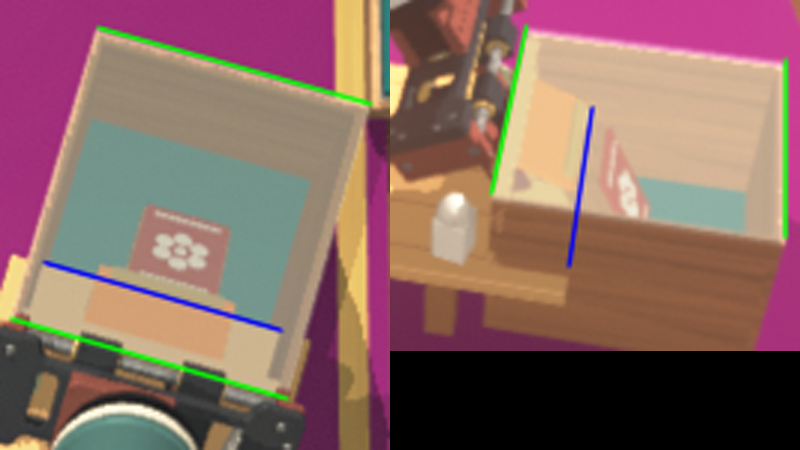

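The block is tipping off the ledge now, and the model lines match the box edges. I'll hold while it falls.

```bash
python3 -m handwheel '{"gripper":[-0.25,-0.25,-0.25,-0.25,-0.25,-0.25],"dp":[[0,0,0],[0,0,0],[0,0,0],[0,0,0],[0,0,0],[0,0,0]],"twist":[[0,0,0],[0,0,0],[0,0,0],[0,0,0],[0,0,0],[0,0,0]]}'
cat > z.py <<'E'
import sys
from h import *
c=camera('top'); s=camera('side'); save(c,'top'+sys.argv[1]); save(s,'side'+sys.argv[1])
a=c['pixels'][70:220,330:460,::-1];b=s['pixels'][220:340,330:470,::-1]
cv2.imwrite('pics/z%s.png'%sys.argv[1],np.hstack([cv2.resize(a,(390,450),interpolation=2),cv2.copyMakeBorder(cv2.resize(b,(410,351),interpolation=2),0,99,0,0,0)]))
where()
E
python3 z.py 15
```

```text
time_s: 14.93
tcp_pos: [0.6348, -0.0815, 0.0962]
tool_rot: [-0.732, 0.973, -1.651]
ft_force: [-0.1, 0.3, -0.9]
grip_width: 0.374
tip box 0.0111 0.0 z 0.0795 lean 29.0 yaw -0.0 q [-0.22  0.45  1.99 -0.15  0.2   1.77] F [0.  0.6 0.9]
```

View pics/z15.png

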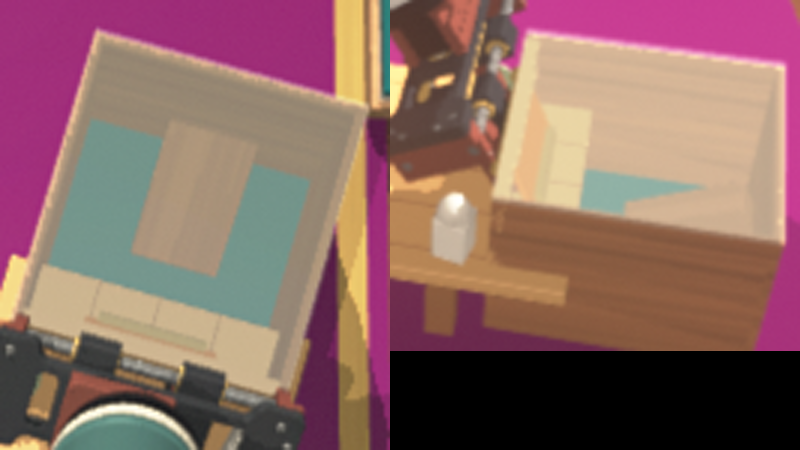

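```bash
python3 -m handwheel '{"gripper":[-0.25,-0.25,-0.25,-0.25,-0.25,-0.25,-0.25,-0.25],"dp":[[-0.08,0.023,0],[-0.16,0.046,0],[-0.25,0.07,0],[-0.35,0.1,0],[-0.5,0.143,0],[-0.7,0.2,0.01],[-0.9,0.258,0.02],[-0.96,0.275,0.02]],"twist":[[0,0.002,0],[0.001,0.006,0],[0.003,0.011,0],[0.005,0.018,0],[0.01,0.035,0],[0.015,0.055,0],[0.025,0.085,0],[0.03,0.1,0]]}'
python3 z.py 16
```

```text
time_s: 15.7
tcp_pos: [0.5347, -0.0527, 0.0979]
tool_rot: [-0.844, 1.124, -1.58]
ft_force: [-0.6, -0.1, -0.6]
grip_width: 0.372
tip box -0.0927 0.0001 z 0.0808 lean 19.6 yaw -0.0 q [-0.21  0.36  2.06 -0.05  0.38  1.68] F [ 0.3 -1.   0.6]
```

View pics/z16.png

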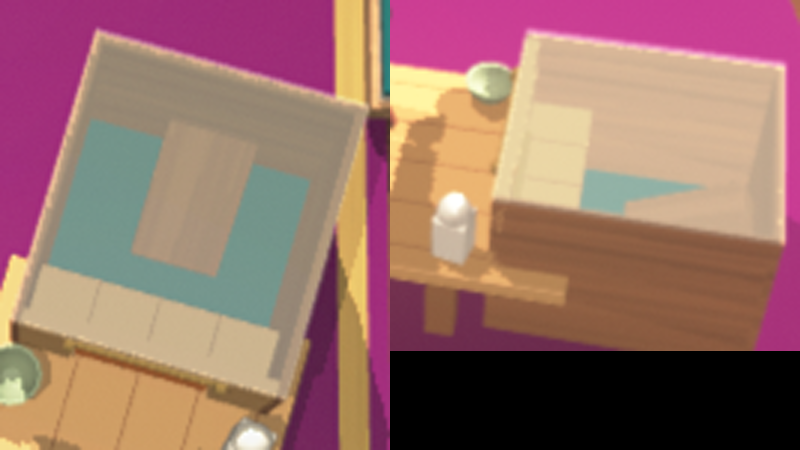

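```bash
python3 -m handwheel '{"gripper":[-0.25,-0.25,-0.25,-0.25,-0.25,-0.25,-0.25,-0.25],"dp":[[-0.1,0.03,0.2],[-0.2,0.06,0.5],[-0.3,0.08,0.8],[-0.3,0.08,1],[-0.3,0.08,1],[-0.3,0.08,1],[-0.3,0.08,1],[-0.3,0.08,1]],"twist":[[0,0,0],[0.02,0.05,0],[0.03,0.1,0],[0.05,0.17,0],[0.05,0.17,0],[0.05,0.17,0],[0.05,0.17,0],[0.05,0.17,0]]}'
python3 z.py 17; python3 - <<'E'
from h import *
for n in ['top','side']:
    c=camera(n); W=cloud(c)
    for k in ['ink_dish','seal_stone','flap','print_block','spare_block','ink_bottle','water_bowl']:
        for d in outline_of(n,k)[:1]:
            w=W[d['mask']]; w=w[~np.isnan(w[:,0])]
            print(n,k,round(d['confidence'],2),np.round(d['bbox']).tolist(), np.median(w,0).round(3))
c=camera('top'); cv2.imwrite('pics/diff.png',cv2.absdiff(c['pixels'],cv2.imread('pics/top0.png')[...,::-1]).max(-1))
E
```

```text
time_s: 16.47
tcp_pos: [0.5065, -0.0454, 0.1973]
tool_rot: [-1.02, 1.362, -1.445]
ft_force: [-1.1, 0.9, -0.3]
grip_width: 0.374
tip box -0.1307 -0.0005 z 0.1782 lean 3.5 yaw -0.1 q [-0.23  0.25  1.81  0.    1.03  1.63] F [ 0.   0.3 -0.9]
top ink_dish 0.79 [324.0, 185.0, 342.0, 203.0] [0.633 0.001 0.08 ]
top seal_stone 0.56 [402.0, 207.0, 423.0, 224.0] [ 0.586 -0.143  0.11 ]
top flap 0.75 [358.0, 186.0, 398.0, 198.0] [ 0.635 -0.074  0.094]
top spare_block 0.81 [139.0, 288.0, 185.0, 337.0] [0.403 0.338 0.029]
top ink_bottle 0.55 [496.0, 271.0, 539.0, 298.0] [ 0.462 -0.344  0.082]
top water_bowl 0.92 [129.0, 217.0, 178.0, 265.0] [0.548 0.37  0.02 ]
side ink_dish 0.55 [357.0, 243.0, 372.0, 255.0] [0.633 0.005 0.079]
side seal_stone 0.54 [342.0, 284.0, 361.0, 309.0] [ 0.588 -0.157  0.099]
side spare_block 0.79 [246.0, 178.0, 287.0, 202.0] [0.405 0.324 0.024]
side ink_bottle 0.76 [274.0, 390.0, 306.0, 440.0] [ 0.463 -0.373  0.07 ]
side water_bowl 0.68 [323.0, 167.0, 334.0, 184.0] [0.584 0.358 0.033]
```

View pics/top17.png

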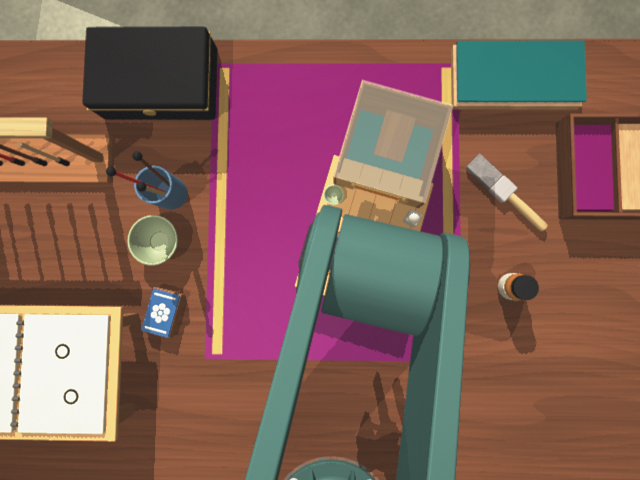

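View pics/side17.png

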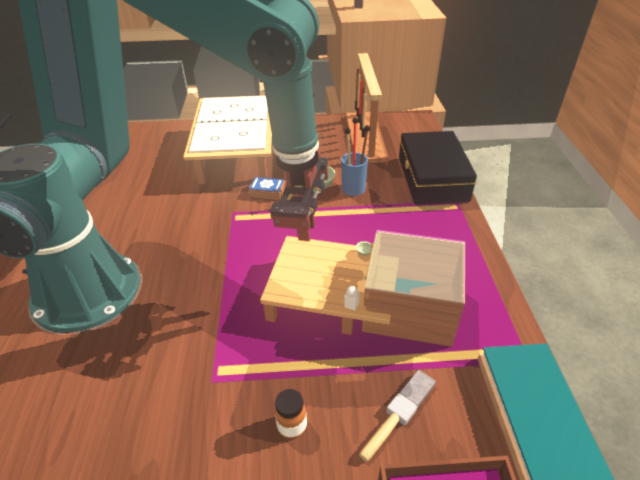

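The block is in the bin at about (397,135) in the top view. The flap is shut, the dish and seal haven't moved, and the arm is clear of everything.

```bash
python3 -c "
from workcell import sign_off
print(sign_off())"
```

```text
the job is handed in; nothing more can be done
None
```

The red-faced block is in the returns box and the flap is shut. I handed the job in at about 17 s of robot time. I only pushed the block along the deck and never gripped or lifted it.

- **Pushing:** my first push, with the fingers part open, let the block's rear corner slip into the gap and turned it slightly the wrong way. I backed off, closed the fingers and straightened it with a push at the rear corner. A push on its right side then centred it, and the last pushes took it through the flap.
- **At the ledge:** joint limits held the lean to about 20–29°, just under the 30–40° advised. The fingers followed under the lintel with at most a few newtons on the wrist. The block hung level for a moment with its middle past the edge, then tipped and dropped.
- **Last checks:** the pictures show the block in the bin, wooden side up and probably leaning on the back wall. No orange shows inside the box, so the flap looks fully shut.
- **Other things:** the dish, seal, spare block and ink bottle measured within 1 mm of where they started. The water bowl did too in the top view. Its side-view reading was off because the arm partly hid it. The brush and brush pot I judged by eye only; they look unmoved.
- **Hand-in:** the gripper was raised above the deck and touching nothing.

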